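Put the nuts away in the tilt-out bin

TASK

Pull the front of the tilt-out bin fully open to its stop, then pick up the scoop by its wooden grip and tip all five nuts out of it into the bin. Leave the bin fully open and stand the empty scoop level on the worktop again, clear of the bin; leave everything else where it is.

Things in the scene. Friction and masses are not known exactly. Their poses are not given: they have to be found in the camera images.
- unit: plywood housing of the tilt-out bin, fixed. Origin on the worktop straight below the hinge line, middle of the front; own -x is the front (the way the bin tilts out), z up. Housing: y -100 to 100 mm, x 2 to 157 mm, 150 mm high, flat closed top; its open front is covered by the bin's front panel. Open bin: panel's top edge at x = -103, z = 112 mm, tab's top at x = -137, z = 137 mm.
- bin (a joint): tilt of the grey plastic bin, rad: 0 closed, 0.8 at its stop (fully open). Axis along the unit's y, 12 mm above the worktop, at the foot of the front panel; the front's top comes out towards the unit's -x and down. Stiff hinge: it stays where it is left; 1 to 4 N at the tab moves it. May start up to 0.12 ajar.
- bin_hinge (a point): on the hinge line, mid width; the frame tilts with the bin: closed, x points back into the housing, z up. In it: front panel x -10 to 0 mm, 196 mm wide, 143 mm tall; floor 100 mm deep; rear wall at x = 100 mm, 80 mm tall; sides at y = -85 and 85 mm, 80 to 115 mm tall; open on top. Fully open, the mouth is 170 mm wide and reaches about 100 mm out in front of the housing.
- bin_tab (a point): middle of the top edge of the bin's pull tab: a plate 12 mm thick (x), 70 mm wide (y), standing 42 mm above the front panel and in line with it. Closed, its top is 197 mm above the worktop and 47 mm above the housing's flat top, which begins 2 mm behind it: pinch it from above or hook it from behind. Axes as bin_hinge.
- scoop: steel scoop with the nuts, about 0.2 kg. Tray 120 mm long (x -60 to 60), 68 wide, floor 4 thick, walls 4 thick and 32 high at the sides and back (+x); mouth at -x open, no lip. Behind it a square wooden grip post 22 x 22 mm at x = 71, y = 0, up to 85 mm height. Origin: centre of the tray's underside, z up. Starts level on the worktop, mouth roughly towards the robot.
- scoop_mouth (a point): middle of the floor's edge at the open mouth of the scoop (x = -60, y = 0, z = 4 mm in the scoop's frame); same axes as the scoop
- scoop_grip (a point): centre of the top face of the scoop's wooden grip post (85 mm above the scoop's underside); same axes as the scoop
- nut0: plain dark steel hexagon nut, 19 mm across flats, 10 mm thick, 18 g, one of five alike lying flat in the scoop; origin at the centre of its underside. They slide on the scoop's floor once it is tipped by 27 to 36 degrees; tip further to empty it surely.
- nut1: plain dark steel hexagon nut, 19 mm across flats, 10 mm thick, 18 g, one of five alike lying flat in the scoop; origin at the centre of its underside. They slide on the scoop's floor once it is tipped by 27 to 36 degrees; tip further to empty it surely.
- nut2: plain dark steel hexagon nut, 19 mm across flats, 10 mm thick, 18 g, one of five alike lying flat in the scoop; origin at the centre of its underside. They slide on the scoop's floor once it is tipped by 27 to 36 degrees; tip further to empty it surely.
- nut3: plain dark steel hexagon nut, 19 mm across flats, 10 mm thick, 18 g, one of five alike lying flat in the scoop; origin at the centre of its underside. They slide on the scoop's floor once it is tipped by 27 to 36 degrees; tip further to empty it surely.
- nut4: plain dark steel hexagon nut, 19 mm across flats, 10 mm thick, 18 g, one of five alike lying flat in the scoop; origin at the centre of its underside. They slide on the scoop's floor once it is tipped by 27 to 36 degrees; tip further to empty it surely.
- roller: paint roller frame without sleeve: black plastic handle and cage, bent steel wire, lying flat, about 240 x 105 mm, up to 34 mm high; bystander; origin on its underside near the middle
- opener: flat steel paint tin opener, 180 mm long, up to 28 mm wide, 5 mm thick, lying along its own x; bystander; origin at the centre of its underside
- holder: clear plastic square stick holder, 80 x 80 x 110 mm high with wooden stirring sticks up to 210 mm high; bystander; origin at the centre of its underside
- dish: white ceramic palette dish, round, 100 mm across, 22 mm high; bystander; origin at the centre of its underside
- tub: closed grey plastic tub with clip-on lid, 158 x 108 mm, 82 mm high; bystander; origin at the centre of its underside
- tin: closed steel paint tin with a plain paper band, 100 mm across, 124 mm high; bystander; origin at the centre of its underside
- brush: paint brush about 200 mm long, lying flat on the near left of the worktop; bystander; origin on its underside

How it is judged:
By the outcome, as a careful person would: the job done as asked, in the order asked, and still so for the second after the job is handed in, with the robot touching nothing.
It also fails if it takes over 72 s, if anything falls off the work surface, if the arm or the gripper's body presses on something with over 40 N, if the wrist force passes 120 N, or if a joint passes its speed limit or range.

ROBOT

A 6-joint arm with a two-finger parallel gripper is mounted at the origin on the work surface. World frame = base frame: x ahead of the robot, y to its left, z up, the work surface at z = 0. Lengths are in m, angles in rad, forces in N, time in s.
With the tool pointing down it reaches from about 0.35 to 0.85 m from the base axis. Payload 8.1 kg.
Tool frame: the origin (TCP) lies on the mounting face of the last link; the fingertips stand 186 mm ahead of it and the grasp point (between the pads) lies 167 mm ahead of it; z points along the fingers, y is the line along which they close (so a half turn about z gives the same grasp; the last joint's range is limited). The gripper opens to 93 mm and grips with 3 to 60 N. Pads are 15 mm wide; open, the fingers measure 128 mm over their backs; the gripper's body (75 mm by 188 mm) begins 65 mm behind the grasp point.
Start: joints at [1.15, 0.13, 1.488, -0, 1.523, -0.085], TCP at [0.198, 0.567, 0.405] pointing down, gripper open.
Joint ranges: [-2.96, 2.96], [-0.89, 2.26], [0.02, 2.5], [-1.34, 4.48], [0, 2.73], [-2.66, 2.66]. Speed limits (rad/s): [2.39, 2.39, 2.79, 3.14, 3.14, 3.14].

INTERFACE

Orientations are given as a rotation vector (axis times angle).
In Python, from plant import read_state, read_camera, camera_params, close_job gives the robot as it stands. The module is installed in compiled form; this text tells all that it offers.
- The arm moves only by the tool servo_tool, never from a script. Its argument "increments" is a list of rows, each an object with "slide": the shift along the tool's x, y, z in mm, a list of three; "dr": the turn, a rotation vector about the tool's x, y, z in rad, a list of three; "jaw": the closure, from 0 (fully open) to 1 (shut). In form: [{"slide": [x, y, z], "dr": [ax, ay, az], "jaw": jaw}, ...]. A call has 1 to 20 rows; each row is the pose to reach, as a shift and turn from the pose commanded when the call began, along the tool's axes at that moment; what a row does not reach only later rows make up. A row lasts 1/10 s, in which the tool goes at most 50 mm and 8.59 degrees, less where a joint would pass 70% of its speed; a pose out of reach is approached as far as the arm can. A call with a gripper value outside its range is refused whole. The fingers move at their own pace and stop on an object; "force" is the grip in N (left out, the last holds). Time passes only in rows, so rows that repeat a pose let the fingers close. It gives the time, the measured TCP pose, the force, the opening and the grip force at its end, in the units of the state.
- read_state(): the state, without advancing time (a new reading comes with each control period).
- read_camera(name): name is "side" or "top" or "wrist"; returns (picture, depth): 420x560x3 uint8, red, green, blue; 420x560 float32, m along the optical axis (not along the pixel's ray), 0 where there is no reading.
- camera_params(name): a dict with "fx", "fy", "cx", "cy" (pixels), "rvec" (rotation vector, rad) and "tvec" (3), from world to camera coordinates, as OpenCV has them. Camera axes: x right, y down, z forward; pixel columns grow to the right and rows downward; lengths in m; the calibration is good to about 2 mm. A picture is of the moment at which its call begins: read the wrist's pose just before it. camera_params takes no time and is no camera call; for the wrist camera it gives the pose at the moment of the call.
- close_job(): hands the job in; it is judged then, once.
The state is a dict: "t": time; "q": joint angles; "dq": joint speeds; "joint_torque": joint torques, N m; "tool_pos": TCP position; "orientation": TCP orientation; "force": force on the tool from outside, world axes, zero at the start; "wrist_torque": the same for the moment, N m; "opening": finger opening in m; "gripper_force": force on a finger pad.
Only numpy, scipy, OpenCV 4.12 (cv2) and the standard library are available. Lean on these libraries where they do the work, as an engineer would, in place of code of your own. Each camera call takes 0.05 s, during which the arm holds its last target. There are 200 camera calls.

## Working session

There is one attempt and no reset: what is moved stays moved. The work goes in short steps, Python scripts to look and compute and a tool call to move; the robot and the scene stay as the last step left them, time stands still between calls to the robot, and variables do not carry over. Pictures are saved under pics/ and viewed, at most 10 in all, crops included, and the job is handed in when it is done.

Besides the shell and the picture viewer there is one more tool, called after ">>>" as a command line: name --argument value ..., lists and objects as JSON in quotes. servo_tool: Moves the arm, as the interface text tells. Its arguments: {"type":"object","properties":{"increments":{"type":"array"},"force":{"type":"number"}},"required":["increments"]}

```bash
mkdir -p pics; cat > h.py <<'E'
import numpy as np,cv2
from plant import *
def snap(n,f):
    P=camera_params(n);im,d=read_camera(n)
    cv2.imwrite(f'pics/{f}.png',im[:,:,::-1]);np.savez(f'{f}.npz',im=im,d=d,**{k:np.array(v) for k,v in P.items()})
    return im,d,P
def load(f): z=np.load(f'{f}.npz');return z['im'],z['d'],z
def cloud(d,P):
    R=cv2.Rodrigues(np.array(P['rvec'],float))[0];t=np.array(P['tvec'],float).ravel()
    v,u=np.mgrid[:d.shape[0],:d.shape[1]]
    c=np.stack([(u-P['cx'])/P['fx']*d,(v-P['cy'])/P['fy']*d,d],-1)
    return (c-t)@R
E
python3 - <<'E'
from h import *
for n in('top','side'):
    im,d,P=snap(n,n+'0');print(n,P)
print(read_state())
a=cv2.imread('pics/top0.png');b=cv2.imread('pics/side0.png')
E
```

```text
top {'fx': 397.40208496019176, 'fy': 397.40208496019176, 'cx': 285.2800197385512, 'cy': 208.4472203999434, 'rvec': array([ 2.06282226, -2.12906891,  0.25443747]), 'tvec': array([0.0099284 , 0.53428616, 1.04625998])}
side {'fx': 401.21400475924014, 'fy': 401.21400475924014, 'cx': 282.78742390275556, 'cy': 208.24387121038768, 'rvec': array([ 2.08670695, -0.58675574,  0.28540043]), 'tvec': array([-0.42664641,  0.26722473,  0.99994124])}
{'t': 0.1, 'q': array([ 1.14959036e+00,  1.31056340e-01,  1.48919198e+00,  3.20805904e-05,
        1.52297991e+00, -8.54025573e-02]), 'dq': array([-0.00073082, -0.00057686, -0.00264669,  0.00091849,  0.00076531,
        0.00164199]), 'joint_torque': array([ 1.12211266e-03, -5.61342216e+01, -4.93093979e+01,  7.70513853e-02,
        2.90567562e-02, -7.28206828e-05]), 'tool_pos': array([0.19760499, 0.56630392, 0.40379773]), 'orientation': array([-5.24932466e-01, -3.09697822e+00,  2.47421301e-03]), 'force': array([0.66141706, 0.32656624, 0.10494758]), 'wrist_torque': array([-0.0259736 , -0.04150735,  0.00811511]), 'gripper_force': 0.0, 'opening': 0.09303422590762364}
```

View pics/top0.png

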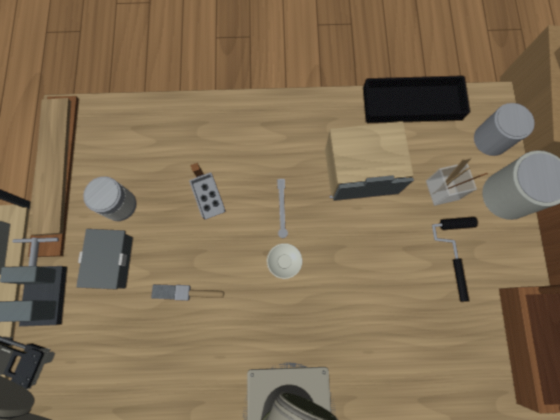

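View pics/side0.png

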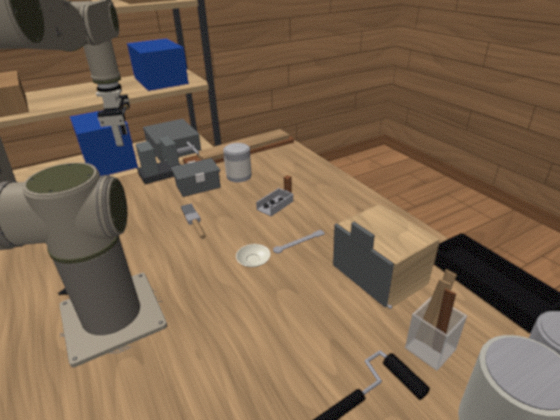

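The top view shows the scoop's tray at (207,197), its brown grip at (197,170), the unit at (370,160) with the grey front and tab at (370,185), and the dish at (285,260). The side view shows the tab at (358,237) and the grip at (288,184). Next I measure them from depth.

```bash
cat > m.py <<'E'
from h import *
for n in('top','side'):
    im,d,P=load(n+'0');X=cloud(d,P);hsv=cv2.cvtColor(im,cv2.COLOR_RGB2HSV)
    def box(u0,u1,v0,v1):
        m=np.zeros(d.shape,bool);m[v0:v1,u0:u1]=1;return m&(d>0)
    if n=='top': s=box(180,235,155,225);u=box(318,420,115,205)
    else: s=box(250,300,170,220);u=box(325,445,200,310)
    z=X[...,2]
    m=box(0,560,0,420)&(abs(z)<.02)&(X[...,0]>.2);print(n,'ground z',np.median(z[m]))
    # grip top
    g=s&(z>.075)&(z<.1);p=X[g];print('grip top',len(p),p.mean(0) if len(p) else 0,p.min(0),p.max(0))
    t=s&(z>.024)&(z<.042);p=X[t];print('rim',len(p),cv2.minAreaRect((p[:,:2]*1000).astype(np.float32)))
    h=u&(z>.14)&(z<.16)&(hsv[...,1]>60);p=X[h];print('top plate',len(p),z[h].mean(),cv2.minAreaRect((p[:,:2]*1000).astype(np.float32)))
    h=u&(z>.165);p=X[h];print('tab',len(p),p.max(0),cv2.minAreaRect((p[:,:2]*1000).astype(np.float32)))
    q=p[p[:,2]>.19];print('tabtop',len(q),q.mean(0) if len(q) else 0, cv2.minAreaRect((q[:,:2]*1000).astype(np.float32)) if len(q) else 0)
    gr=u&(hsv[...,1]<60)&(z>.03);p=X[gr]
    print('front pts',len(p)); 
    if n=='side':
        c=p.mean(0);w,v=np.linalg.eigh(np.cov((p-c).T));print('plane',c,v[:,0])
E
python3 m.py
```

```text
top ground z -0.00016862033689363313
grip top 66 [0.65681114 0.24317342 0.08374891] [0.64544809 0.23180059 0.07599204] [0.66996229 0.25511045 0.08944321]
rim 188 ((598.6634521484375, 223.02110290527344), (135.41453552246094, 68.35893249511719), 19.517797470092773)
top plate 4052 0.14942373681673057 ((662.5423583984375, -239.170654296875), (156.9003448486328, 201.2836456298828), 4.275575637817383)
tab 219 [ 0.58095503 -0.21051751  0.19987323] ((572.3687744140625, -245.40611267089844), (12.628067016601562, 70.08487701416016), 4.925946235656738)
tabtop 138 [ 0.57177168 -0.24550766  0.19577556] ((572.387939453125, -245.62847900390625), (12.628067016601562, 69.63850402832031), 4.925946235656738)
front pts 1333
side ground z -2.056734361669946e-05
grip top 35 [0.6570434  0.23858542 0.08220972] [0.64631268 0.22535953 0.07731815] [0.67323952 0.25282405 0.08660645]
rim 190 ((579.7893676757812, 306.40936279296875), (144.1477508544922, 257.926025390625), 15.193084716796875)
top plate 2862 0.14973729074335285 ((657.1092529296875, -316.3609619140625), (179.14706420898438, 359.31744384765625), 1.6368916034698486)
tab 511 [ 0.61244563 -0.21358873  0.20668489] ((587.5223388671875, -355.3365783691406), (46.12149429321289, 284.2406311035156), 1.044814109802246)
tabtop 187 [ 0.57538526 -0.30901544  0.19538032] ((588.1553344726562, -353.8576354980469), (45.93129348754883, 280.4927673339844), 0.7329478859901428)
front pts 2843
plane [ 0.57694428 -0.26436469  0.10798344] [0.94736544 0.15551807 0.27984433]
```

```bash
cat > g.py <<'E'
from h import *
from scipy.spatial.transform import Rotation as R
O=np.array([.5833,-.2454,0]);e=np.array([np.cos(np.radians(4.5)),np.sin(np.radians(4.5)),0])
def ori(yaw,tilt=0):
    # tool down, tool y at heading `yaw` deg; tilt>0: tool z swings outward along that heading
    h=np.radians(yaw);y=np.array([np.cos(h),np.sin(h),0]);x=np.array([-y[1],y[0],0])
    M=np.stack([x,y,[0,0,-1]],1)
    return R.from_rotvec(x*np.radians(tilt))*R.from_matrix(M)
def U(x,z,y=0): return O+x*e+y*np.array([-e[1],e[0],0])+[0,0,z]
def show(name,grasp,r,dist=.167,base=None):
    if base is None:
        s=read_state();base=(s['tool_pos'],R.from_rotvec(s['orientation']))
    tcp=grasp-dist*r.as_matrix()[:,2]
    sl=base[1].inv().apply(tcp-base[0])*1000;dr=(base[1].inv()*r).as_rotvec()
    print(name,'tcp',tcp.round(3),'slide',sl.round(1),'dr',dr.round(3));return tcp,r
E
python3 - <<'E'
from g import *
a=show('above',U(.030,.215),ori(4.5),.186)
show('down',U(.030,.164),ori(4.5),.186,a)
for th in(.0,.2,.4,.6,.8):print(th,(U(-.165*np.sin(th),.012+.165*np.cos(th))-O).round(4))
print(ori(19.5).as_rotvec(),R.from_rotvec(read_state()['orientation']).as_matrix().round(2))
E
```

```text
above tcp [ 0.613 -0.243  0.401] slide [-659.1 -627.2    3.7] dr [-2.000e-03  1.000e-03  1.156e+00]
down tcp [ 0.613 -0.243  0.35 ] slide [ 0.  0. 51.] dr [0. 0. 0.]
0.0 [0.    0.    0.177]
0.2 [-0.0327 -0.0026  0.1737]
0.4 [-0.0641 -0.005   0.164 ]
0.6 [-0.0929 -0.0073  0.1482]
0.8 [-0.118  -0.0093  0.127 ]
[1.81315509 2.56555511 0.        ] [[-0.94  0.33 -0.  ]
 [ 0.33  0.94 -0.  ]
 [ 0.   -0.   -1.  ]]
```

>>> servo_tool --increments '[{"slide":[-30,-28,0],"dr":[0,0,0.05],"jaw":1},{"slide":[-65,-62,0],"dr":[0,0,0.11],"jaw":1},{"slide":[-100,-95,0],"dr":[0,0,0.18],"jaw":1},{"slide":[-135,-128,0],"dr":[0,0,0.25],"jaw":1},{"slide":[-170,-162,0],"dr":[0,0,0.32],"jaw":1},{"slide":[-205,-195,0],"dr":[0,0,0.39],"jaw":1},{"slide":[-240,-228,0],"dr":[0,0,0.46],"jaw":1},{"slide":[-275,-262,0],"dr":[0,0,0.53],"jaw":1},{"slide":[-310,-295,0],"dr":[0,0,0.6],"jaw":1},{"slide":[-345,-328,0],"dr":[0,0,0.67],"jaw":1},{"slide":[-380,-362,0],"dr":[0,0,0.74],"jaw":1},{"slide":[-415,-395,0],"dr":[0,0,0.81],"jaw":1},{"slide":[-450,-428,0],"dr":[0,0,0.88],"jaw":1},{"slide":[-485,-462,0],"dr":[0,0,0.95],"jaw":1},{"slide":[-520,-495,0],"dr":[0,0,1.02],"jaw":1},{"slide":[-555,-528,0],"dr":[0,0,1.09],"jaw":1},{"slide":[-590,-562,0],"dr":[0,0,1.156],"jaw":1},{"slide":[-625,-595,0],"dr":[0,0,1.156],"jaw":1},{"slide":[-650,-620,0],"dr":[0,0,1.156],"jaw":1},{"slide":[-659,-627,2],"dr":[0,0,1.156],"jaw":1}]'

```text
t: 2.1
tool_pos: [0.6136, -0.246, 0.4016]
orientation: [-2.135, -2.304, 0.001]
force: [0.6, 0.1, 0.0]
opening: 0.0006
gripper_force: 0.0
```

>>> servo_tool --increments '[{"slide":[0,0,15],"dr":[0,0,0],"jaw":1},{"slide":[0,0,32],"dr":[0,0,0],"jaw":1},{"slide":[0,0,46],"dr":[0,0,0],"jaw":1},{"slide":[0,0,50],"dr":[0,0,0],"jaw":1},{"slide":[0,0,50],"dr":[0,0,0],"jaw":1},{"slide":[0,0,50],"dr":[0,0,0],"jaw":1}]'

```text
t: 2.7
tool_pos: [0.6134, -0.2421, 0.3534]
orientation: [2.131, 2.308, 0.0]
force: [0.7, 0.6, 0.6]
opening: 0.0003
gripper_force: 0.0
```

```bash
python3 - <<'E'
from g import *
snap('side','side1');a=cv2.imread('pics/side1.png')[150:330,280:500];cv2.imwrite('pics/side1c.png',cv2.resize(a,None,fx=3,fy=3))
r=ori(4.5)
for th in(.1,.2,.4,.6,.8,.85):
    show(th,U(-.163*np.sin(th)+.0175+.002,.012+.163*np.cos(th)-.012),r,.186)
E
```

```text
0.1 tcp [ 0.587 -0.245  0.348] slide [ -0.7 -27.1   5.6] dr [0.001 0.001 0.001]
0.2 tcp [ 0.57  -0.246  0.346] slide [ -0.7 -43.2   8. ] dr [0.001 0.001 0.001]
0.4 tcp [ 0.539 -0.249  0.336] slide [ -0.6 -74.3  17.6] dr [0.001 0.001 0.001]
0.6 tcp [ 0.511 -0.251  0.321] slide [  -0.6 -102.9   33.1] dr [0.001 0.001 0.001]
0.8 tcp [ 0.486 -0.253  0.3  ] slide [  -0.6 -127.8   54.1] dr [0.001 0.001 0.001]
0.85 tcp [ 0.481 -0.253  0.294] slide [  -0.6 -133.4   60. ] dr [0.001 0.001 0.001]
```

View pics/side1c.png

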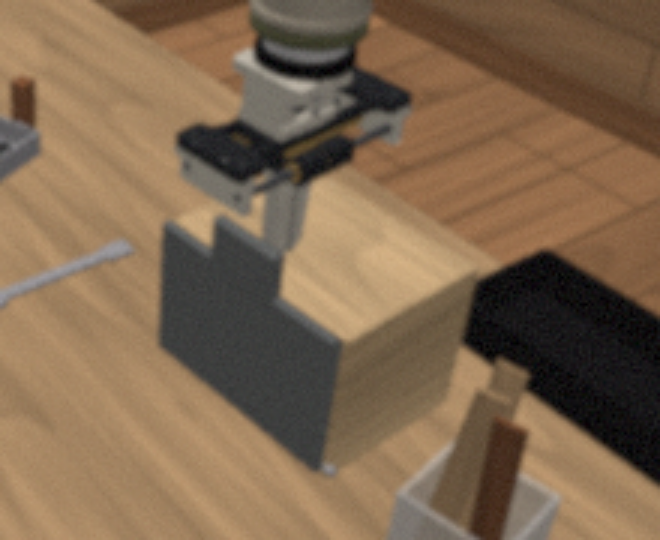

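The crop shows the closed fingers behind the tab at (285,235), over the housing top. Now pull it out along the arc.

>>> servo_tool --increments '[{"slide":[0,-12,2],"dr":[0,0,0],"jaw":1},{"slide":[0,-24,4],"dr":[0,0,0],"jaw":1},{"slide":[0,-34,6],"dr":[0,0,0],"jaw":1},{"slide":[0,-43,8],"dr":[0,0,0],"jaw":1},{"slide":[0,-53,11],"dr":[0,0,0],"jaw":1},{"slide":[0,-64,14],"dr":[0,0,0],"jaw":1},{"slide":[0,-74,18],"dr":[0,0,0],"jaw":1},{"slide":[0,-84,22],"dr":[0,0,0],"jaw":1},{"slide":[0,-94,27],"dr":[0,0,0],"jaw":1},{"slide":[0,-103,33],"dr":[0,0,0],"jaw":1},{"slide":[0,-110,38],"dr":[0,0,0],"jaw":1},{"slide":[0,-117,43],"dr":[0,0,0],"jaw":1},{"slide":[0,-123,49],"dr":[0,0,0],"jaw":1},{"slide":[0,-126,52],"dr":[0,0,0],"jaw":1},{"slide":[0,-128,54],"dr":[0,0,0],"jaw":1},{"slide":[0,-128,54],"dr":[0,0,0],"jaw":1}]'

```text
t: 4.35
tool_pos: [0.4856, -0.2527, 0.2986]
orientation: [-2.132, -2.307, -0.0]
force: [-0.6, 0.3, 0.1]
opening: 0.0007
gripper_force: 0.0
```

>>> servo_tool --increments '[{"slide":[0,-2,1],"dr":[0,0,0],"jaw":1},{"slide":[0,-4,2],"dr":[0,0,0],"jaw":1},{"slide":[0,-6,3],"dr":[0,0,0],"jaw":1},{"slide":[0,-6,3],"dr":[0,0,0],"jaw":1},{"slide":[0,-6,3],"dr":[0,0,0],"jaw":1}]'

```text
t: 4.85
tool_pos: [0.483, -0.2527, 0.2987]
orientation: [2.125, 2.302, 0.01]
force: [17.8, 5.8, 2.6]
opening: 0.0007
gripper_force: 7.8
```

```bash
python3 - <<'E'
from g import *
im,d,P=snap('side','side2');a=cv2.imread('pics/side2.png')[150:330,280:500];cv2.imwrite('pics/side2c.png',cv2.resize(a,None,fx=3,fy=3))
print(read_state()['force'])
E
```

```text
[18.09757439  5.33109504  4.65767157]
```

View pics/side2c.png

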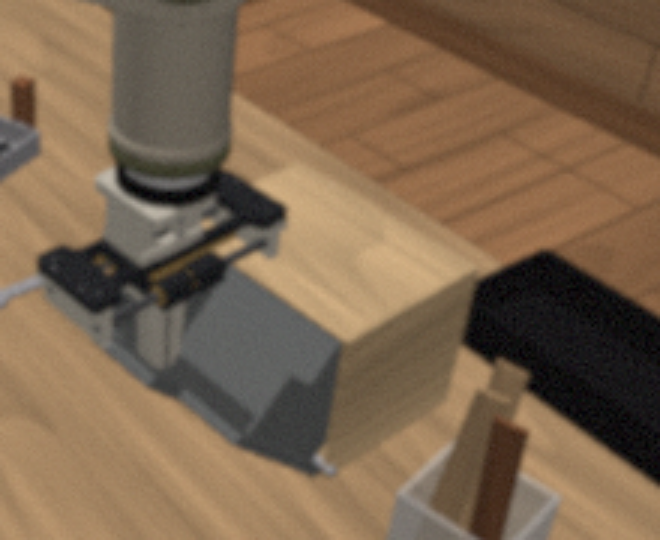

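The panel is lying out on its stop (18 N against the fingers, tab at about (140,360) in the crop). Now I back off, rise and go over to the scoop.

>>> servo_tool --increments '[{"slide":[0,8,-3],"dr":[0,0,0],"jaw":1},{"slide":[0,22,-8],"dr":[0,0,0],"jaw":1},{"slide":[0,36,-25],"dr":[0,0,0],"jaw":1},{"slide":[0,44,-55],"dr":[0,0,0],"jaw":1},{"slide":[20,50,-90],"dr":[0,0,0],"jaw":0.5},{"slide":[60,62,-105],"dr":[0,0,-0.03],"jaw":0},{"slide":[104,77,-105],"dr":[0,0,-0.06],"jaw":0},{"slide":[148,92,-105],"dr":[0,0,-0.09],"jaw":0},{"slide":[192,108,-105],"dr":[0,0,-0.12],"jaw":0},{"slide":[236,124,-105],"dr":[0,0,-0.15],"jaw":0},{"slide":[280,140,-105],"dr":[0,0,-0.18],"jaw":0},{"slide":[324,156,-105],"dr":[0,0,-0.21],"jaw":0},{"slide":[368,172,-105],"dr":[0,0,-0.24],"jaw":0},{"slide":[410,188,-105],"dr":[0,0,-0.262],"jaw":0},{"slide":[450,204,-105],"dr":[0,0,-0.262],"jaw":0},{"slide":[472,212,-105],"dr":[0,0,-0.262],"jaw":0},{"slide":[479,215,-105],"dr":[0,0,-0.262],"jaw":0},{"slide":[479,215,-105],"dr":[0,0,-0.262],"jaw":0}]'

```text
t: 6.7
tool_pos: [0.6562, 0.2418, 0.3998]
orientation: [-1.81, -2.567, 0.002]
force: [0.7, 0.8, 0.4]
opening: 0.0929
gripper_force: 0.0
```

```bash
python3 - <<'E'
from g import *
im,d,P=snap('wrist','w3')
X=cloud(d,P);z=X[...,2];g=(d>0)&(z>.078)&(z<.092);
n,l,st,c=cv2.connectedComponentsWithStats(g.astype(np.uint8))
for i in range(1,n):
    if st[i,4]>30:
        p=X[l==i];print('grip?',st[i],p.mean(0),cv2.minAreaRect((p[:,:2]*1000).astype(np.float32)))
im2,d2,P2=snap('top','top3');X=cloud(d2,P2);z=X[...,2]
m=np.zeros(z.shape,bool);m[130:240,320:430]=1
w=(X-O);ux=w@e
q=m&(d2>0)&(ux<-.09)&(z>.09)&(ux>-.16);p=np.stack([ux[q],z[q]],1)
print(len(p),p.min(0),p.max(0),cv2.fitLine(p.astype(np.float32),cv2.DIST_HUBER,0,.01,.01).ravel())
q=m&(d2>0)&(z>.13)&(ux<-.1);print('tab top',ux[q].mean(),ux[q].min(),z[q].max())
a=cv2.imread('pics/w3.png');b=cv2.imread('pics/top3.png')
cv2.imwrite('pics/c3.png',np.hstack([cv2.resize(a,(400,300)),cv2.resize(b[100:250,160:440][:,80:],(400,300))]))
print(read_state()['tool_pos'])
E
```

```text
grip? [279 189  21  21 433] [0.65888099 0.24561325 0.08418716] ((659.0189208984375, 245.0606689453125), (21.185636520385742, 21.23672103881836), 20.129030227661133)
768 [-0.14060979  0.0940666 ] [-0.09001765  0.14514498] [ 0.7295435  -0.6839344  -0.11229175  0.11874858]
tab top -0.13191751787187667 -0.14060978796139056 0.14514498021323344
[0.65624287 0.24007016 0.40038753]
```

View pics/c3.png

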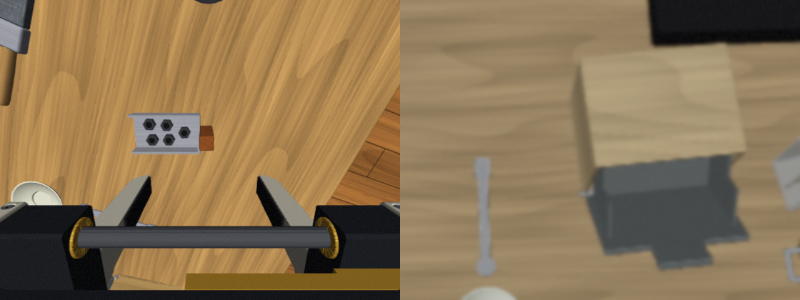

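The wrist view shows all five nuts in the tray with the grip at about (206,138); the top view shows the bin open with its tab at (683,255). Descend and grip.

>>> servo_tool --increments '[{"slide":[2,3,30],"dr":[0,0,0],"jaw":0},{"slide":[2,3,70],"dr":[0,0,0],"jaw":0},{"slide":[2,3,110],"dr":[0,0,0],"jaw":0},{"slide":[2,3,145],"dr":[0,0,0],"jaw":0},{"slide":[2,3,162],"dr":[0,0,0],"jaw":0},{"slide":[2,3,168],"dr":[0,0,0],"jaw":0},{"slide":[2,3,168],"dr":[0,0,0],"jaw":0.3},{"slide":[2,3,168],"dr":[0,0,0],"jaw":0.5},{"slide":[2,3,168],"dr":[0,0,0],"jaw":0.65},{"slide":[2,3,168],"dr":[0,0,0],"jaw":0.75},{"slide":[2,3,168],"dr":[0,0,0],"jaw":0.85},{"slide":[2,3,168],"dr":[0,0,0],"jaw":1},{"slide":[2,3,168],"dr":[0,0,0],"jaw":1},{"slide":[2,3,168],"dr":[0,0,0],"jaw":1},{"slide":[2,3,168],"dr":[0,0,0],"jaw":1}]' --force 50

```text
t: 8.3
tool_pos: [0.6583, 0.2441, 0.2326]
orientation: [-1.812, -2.566, 0.0]
force: [0.4, -0.5, -0.4]
opening: 0.0253
gripper_force: 0.0
```

>>> servo_tool --increments '[{"slide":[0,0,0],"dr":[0,0,0],"jaw":1},{"slide":[0,0,0],"dr":[0,0,0],"jaw":1},{"slide":[0,0,0],"dr":[0,0,0],"jaw":1},{"slide":[0,0,0],"dr":[0,0,0],"jaw":1},{"slide":[0,0,-4],"dr":[0,0,0],"jaw":1},{"slide":[0,0,-12],"dr":[0,0,0],"jaw":1},{"slide":[0,0,-24],"dr":[0,0,0],"jaw":1},{"slide":[0,0,-36],"dr":[0,0,0],"jaw":1},{"slide":[0,0,-40],"dr":[0,0,0],"jaw":1},{"slide":[0,0,-40],"dr":[0,0,0],"jaw":1}]' --force 50

```text
t: 9.3
tool_pos: [0.659, 0.2443, 0.2748]
orientation: [1.811, 2.565, 0.004]
force: [-0.3, -1.2, -3.8]
opening: 0.0214
gripper_force: 50.0
```

```bash
python3 - <<'E'
from g import *
s=read_state();print(s['force'],s['opening'],s['tool_pos'])
# grasp height in scoop frame .065 at lift
gs=np.array([.071,.065])
def pose(mx,mz,tilt,my=0,yaw=4.5):
    t=np.radians(tilt);dx,dz=gs-[-.06,.004]
    h=np.array([np.cos(np.radians(yaw)),np.sin(np.radians(yaw)),0])
    g=U(mx,mz,my)+h*(dx*np.cos(t)-dz*np.sin(t))+np.array([0,0,dx*np.sin(t)+dz*np.cos(t)])
    return g,ori(yaw,tilt)
b=show('level over',*pose(-.03,.26,0))
b=(b[0].round(4),b[1])
for t in(0,10,20,30,40,50,58):
    show(t,*pose(-.03,.165,t),base=b)
E
```

```text
[-0.32419977 -1.19267986 -3.80080314] 0.021413088875159553 [0.65896146 0.2443211  0.27483143]
level over tcp [ 0.684 -0.237  0.488] slide [-462.5 -136.9 -213.5] dr [ 0.003 -0.     0.262]
0 tcp [ 0.684 -0.237  0.393] slide [ 0. -0. 95.] dr [0. 0. 0.]
10 tcp [ 0.7   -0.236  0.412] slide [ 0.  16.4 75.7] dr [0.175 0.    0.   ]
20 tcp [ 0.712 -0.235  0.424] slide [ 0.  28.3 63.9] dr [0.349 0.    0.   ]
30 tcp [ 0.719 -0.235  0.428] slide [ 0.  35.4 60. ] dr [0.524 0.    0.   ]
40 tcp [ 0.721 -0.235  0.424] slide [ 0.  37.5 64.1] dr [0.698 0.    0.   ]
50 tcp [ 0.718 -0.235  0.412] slide [ 0.  34.4 76.1] dr [ 0.873  0.    -0.   ]
58 tcp [ 0.712 -0.235  0.397] slide [ 0.  28.3 91.1] dr [1.012 0.    0.   ]
```

>>> servo_tool --increments '[{"slide":[0,0,-10],"dr":[0,0,0],"jaw":1},{"slide":[-8,-2,-30],"dr":[0,0,0.005],"jaw":1},{"slide":[-22,-7,-55],"dr":[0,0,0.015],"jaw":1},{"slide":[-45,-13,-80],"dr":[0,0,0.025],"jaw":1},{"slide":[-75,-22,-105],"dr":[0,0,0.04],"jaw":1},{"slide":[-105,-31,-130],"dr":[0,0,0.06],"jaw":1},{"slide":[-135,-40,-155],"dr":[0,0,0.075],"jaw":1},{"slide":[-165,-49,-175],"dr":[0,0,0.095],"jaw":1},{"slide":[-195,-58,-195],"dr":[0,0,0.11],"jaw":1},{"slide":[-225,-67,-207],"dr":[0,0,0.13],"jaw":1},{"slide":[-255,-76,-213],"dr":[0,0,0.145],"jaw":1},{"slide":[-285,-85,-213],"dr":[0,0,0.16],"jaw":1},{"slide":[-315,-94,-213],"dr":[0,0,0.18],"jaw":1},{"slide":[-345,-103,-213],"dr":[0,0,0.2],"jaw":1},{"slide":[-375,-112,-213],"dr":[0,0,0.215],"jaw":1},{"slide":[-405,-120,-213],"dr":[0,0,0.23],"jaw":1},{"slide":[-430,-128,-213],"dr":[0,0,0.245],"jaw":1},{"slide":[-448,-133,-213],"dr":[0,0,0.255],"jaw":1},{"slide":[-459,-136,-213],"dr":[0,0,0.262],"jaw":1},{"slide":[-462,-137,-213],"dr":[0,0,0.262],"jaw":1}]'

```text
t: 11.3
tool_pos: [0.6838, -0.238, 0.4854]
orientation: [-2.133, -2.306, 0.0]
force: [0.1, -0.9, -3.2]
opening: 0.0217
gripper_force: 50.0
```

```bash
sed -i 's/x\*np.radians(tilt)/-x*np.radians(tilt)/' g.py; cat >> g.py <<'E'
gs=np.array([.071,.065])
def pose(mx,mz,tilt,my=0,yaw=4.5):
    t=np.radians(tilt);dx,dz=gs-[-.06,.004]
    h=np.array([np.cos(np.radians(yaw)),np.sin(np.radians(yaw)),0])
    g=U(mx,mz,my)+h*(dx*np.cos(t)-dz*np.sin(t))+np.array([0,0,dx*np.sin(t)+dz*np.cos(t)])
    return g,ori(yaw,tilt)
E
python3 - <<'E'
from g import *
for z,t in((.26,0),(.23,10),(.20,20),(.18,27),(.165,35),(.155,40),(.15,45),(.145,50),(.145,55),(.145,60)): show(t,*pose(-.03,z,t))
im,d,P=snap('side','side4');cv2.imwrite('pics/s4.png',cv2.resize(cv2.imread('pics/side4.png')[40:330,230:500],None,fx=2,fy=2))
E
```

```text
0 tcp [ 0.684 -0.237  0.488] slide [ 0.5  0.3 -2.6] dr [-0.    -0.    -0.001]
10 tcp [ 0.643 -0.241  0.477] slide [  0.4 -41.3   8.2] dr [-0.175 -0.    -0.001]
20 tcp [ 0.598 -0.244  0.459] slide [  0.4 -85.6  26.4] dr [-0.35  -0.    -0.001]
27 tcp [ 0.567 -0.247  0.443] slide [   0.4 -117.5   42.9] dr [-0.472 -0.    -0.001]
35 tcp [ 0.53  -0.25   0.427] slide [   0.4 -154.2   58.6] dr [-0.611 -0.    -0.001]
40 tcp [ 0.507 -0.251  0.414] slide [   0.3 -176.9   71.6] dr [-0.699 -0.    -0.001]
45 tcp [ 0.485 -0.253  0.404] slide [   0.3 -199.3   81.7] dr [-0.786 -0.    -0.001]
50 tcp [ 0.463 -0.255  0.392] slide [   0.3 -221.1   93.6] dr [-0.873 -0.    -0.001]
55 tcp [ 0.442 -0.257  0.383] slide [   0.3 -242.3  102.5] dr [-0.96  -0.    -0.001]
60 tcp [ 0.422 -0.258  0.372] slide [   0.3 -262.6  113.1] dr [-1.048e+00  0.000e+00 -1.000e-03]
```

View pics/s4.png

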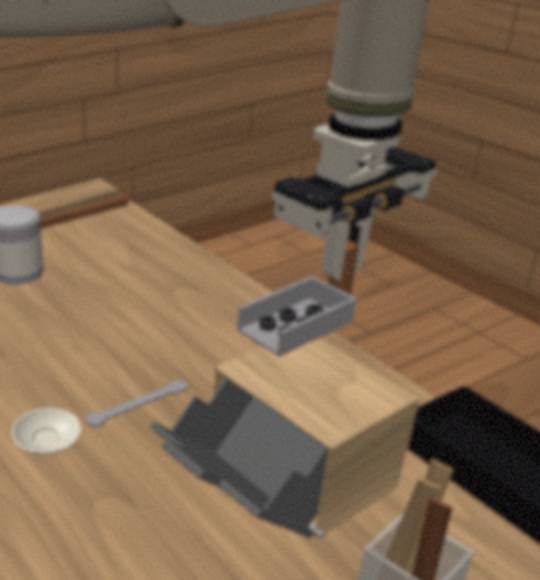

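The scoop is held level over the open bin, nuts in the tray at (290,315), mouth over the bin opening. Tip it.

>>> servo_tool --increments '[{"slide":[0,-20,6],"dr":[-0.085,0,0],"jaw":1},{"slide":[0,-41,18],"dr":[-0.175,0,0],"jaw":1},{"slide":[0,-63,34],"dr":[-0.262,0,0],"jaw":1},{"slide":[0,-86,51],"dr":[-0.35,0,0],"jaw":1},{"slide":[0,-102,64],"dr":[-0.41,0,0],"jaw":1},{"slide":[0,-117,73],"dr":[-0.472,0,0],"jaw":1},{"slide":[0,-136,75],"dr":[-0.542,0,0],"jaw":1},{"slide":[0,-154,75],"dr":[-0.611,0,0],"jaw":1},{"slide":[0,-166,77],"dr":[-0.655,0,0],"jaw":1},{"slide":[0,-177,79],"dr":[-0.7,0,0],"jaw":1},{"slide":[0,-188,81],"dr":[-0.743,0,0],"jaw":1},{"slide":[0,-199,84],"dr":[-0.786,0,0],"jaw":1},{"slide":[0,-210,88],"dr":[-0.83,0,0],"jaw":1},{"slide":[0,-221,92],"dr":[-0.873,0,0],"jaw":1},{"slide":[0,-232,96],"dr":[-0.917,0,0],"jaw":1},{"slide":[0,-242,100],"dr":[-0.96,0,0],"jaw":1},{"slide":[0,-242,100],"dr":[-0.96,0,0],"jaw":1},{"slide":[0,-242,100],"dr":[-0.96,0,0],"jaw":1},{"slide":[0,-242,100],"dr":[-0.96,0,0],"jaw":1}]'

```text
t: 13.25
tool_pos: [0.4431, -0.2558, 0.3865]
orientation: [1.586, 1.719, 0.894]
force: [0.0, -0.3, -1.8]
opening: 0.0218
gripper_force: 50.0
```

```bash
python3 - <<'E'
from g import *
s=read_state();print(R.from_rotvec(s['orientation']).as_matrix()[:,2])
im,d,P=snap('side','side5');im,d,P=snap('top','top5');im,d,P=snap('wrist','w5')
a=cv2.resize(cv2.imread('pics/side5.png')[120:330,260:460],(400,420))
b=cv2.resize(cv2.imread('pics/top5.png')[100:250,300:443],(400,420))
cv2.imwrite('pics/c5.png',np.hstack([a,b]))
E
```

```text
[ 0.81641503  0.06501704 -0.57379376]
```

View pics/c5.png

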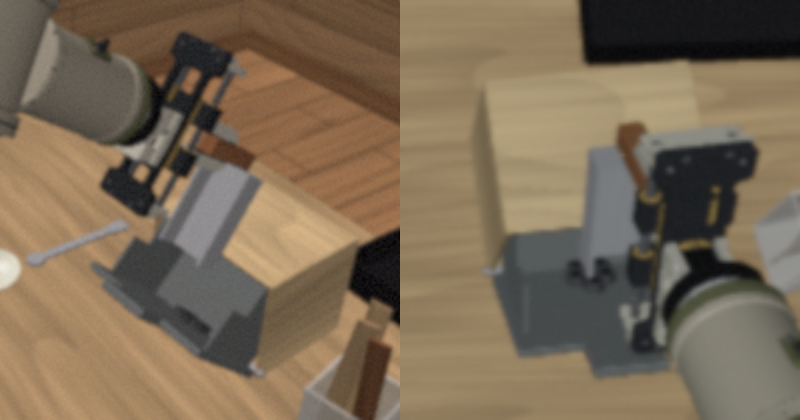

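The tray is at 55° and its floor looks empty in the side view. Nuts are visible in the bin at (590,275). I give it a little more tip, then work out the way back.

```bash
python3 - <<'E'
from g import *
for z,t in((.15,62),(.16,62),(.165,50),(.175,40),(.20,30),(.23,15),(.26,0)): show((z,t),*pose(-.03,z,t))
E
```

```text
(0.15, 62) tcp [ 0.414 -0.259  0.373] slide [ -0.4 -27.8 -16.1] dr [-0.122 -0.001  0.001]
(0.16, 62) tcp [ 0.414 -0.259  0.383] slide [ -0.5 -19.6 -21.8] dr [-0.122 -0.001  0.001]
(0.165, 50) tcp [ 0.463 -0.255  0.412] slide [-0.5 32.6  1.8] dr [ 0.087 -0.001  0.001]
(0.175, 40) tcp [ 0.507 -0.251  0.434] slide [-0.6 76.  25.5] dr [ 0.262 -0.001  0.001]
(0.2, 30) tcp [ 0.553 -0.248  0.463] slide [ -0.7 126.   46.2] dr [ 0.436 -0.001  0.002]
(0.23, 15) tcp [ 0.621 -0.242  0.484] slide [ -0.8 182.4  89.8] dr [ 0.698 -0.     0.002]
(0.26, 0) tcp [ 0.684 -0.237  0.488] slide [ -0.9 222.  139.6] dr [ 0.96  -0.     0.002]
```

>>> servo_tool --increments '[{"slide":[0,-10,-10],"dr":[-0.06,0,0],"jaw":1},{"slide":[0,-20,-22],"dr":[-0.122,0,0],"jaw":1},{"slide":[0,-20,-22],"dr":[-0.122,0,0],"jaw":1},{"slide":[0,-20,-22],"dr":[-0.122,0,0],"jaw":1},{"slide":[0,5,-11],"dr":[-0.02,0,0],"jaw":1},{"slide":[0,33,2],"dr":[0.087,0,0],"jaw":1},{"slide":[0,54,13],"dr":[0.175,0,0],"jaw":1},{"slide":[0,76,25],"dr":[0.262,0,0],"jaw":1},{"slide":[0,101,36],"dr":[0.35,0,0],"jaw":1},{"slide":[0,126,46],"dr":[0.436,0,0],"jaw":1},{"slide":[0,145,60],"dr":[0.523,0,0],"jaw":1},{"slide":[0,164,75],"dr":[0.61,0,0],"jaw":1},{"slide":[0,182,90],"dr":[0.698,0,0],"jaw":1},{"slide":[0,196,106],"dr":[0.785,0,0],"jaw":1},{"slide":[0,209,123],"dr":[0.873,0,0],"jaw":1},{"slide":[0,222,140],"dr":[0.96,0,0.001],"jaw":1},{"slide":[0,222,140],"dr":[0.96,0,0.001],"jaw":1},{"slide":[0,222,140],"dr":[0.96,0,0.001],"jaw":1}]'

```text
t: 15.2
tool_pos: [0.685, -0.2364, 0.4856]
orientation: [2.132, 2.307, 0.001]
force: [-0.1, 0.4, -1.5]
opening: 0.022
gripper_force: 50.0
```

```bash
python3 - <<'E'
from g import *
s=read_state();print(s['force'],s['tool_pos'],R.from_rotvec(s['orientation']).as_matrix().round(3))
snap('side','side6');snap('top','top6');snap('wrist','w6')
a=cv2.resize(cv2.imread('pics/side6.png')[120:330,300:460],(400,525))
b=cv2.resize(cv2.imread('pics/top6.png')[80:250,300:430],(400,525))
cv2.imwrite('pics/c6.png',np.hstack([a,b]))
show('back',np.array([.6585,.2445,.20]),ori(20))
E
```

```text
[-0.10049528  0.44599039 -1.50398984] [ 0.68500532 -0.23644444  0.48564165] [[-0.079  0.997  0.001]
 [ 0.997  0.079  0.   ]
 [ 0.     0.001 -1.   ]]
back tcp [0.658 0.244 0.367] slide [482.2  12.5 121.6] dr [ 0.003  0.001 -0.272]
```

View pics/c6.png

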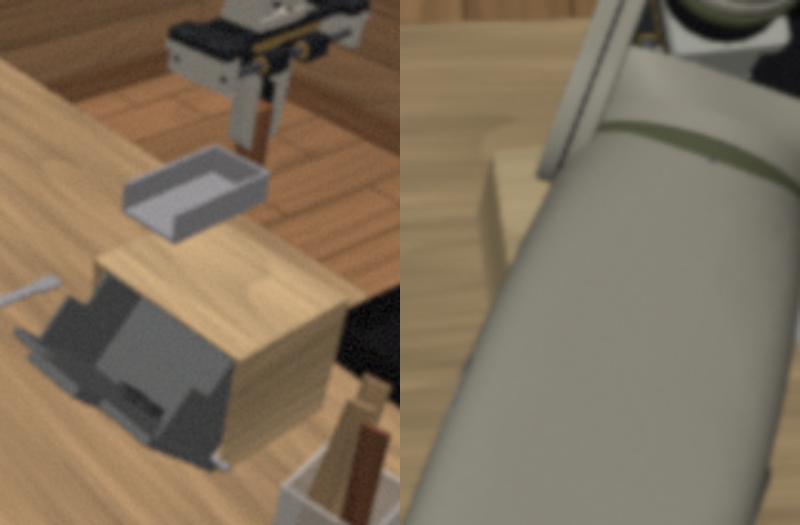

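The tray is empty, and the nuts are in the bin at about (140,395). Back to the starting spot.

>>> servo_tool --increments '[{"slide":[12,0,0],"dr":[0,0,0],"jaw":1},{"slide":[35,1,0],"dr":[0,0,-0.02],"jaw":1},{"slide":[65,2,0],"dr":[0,0,-0.035],"jaw":1},{"slide":[95,2,0],"dr":[0,0,-0.05],"jaw":1},{"slide":[125,3,0],"dr":[0,0,-0.07],"jaw":1},{"slide":[155,4,5],"dr":[0,0,-0.085],"jaw":1},{"slide":[185,5,15],"dr":[0,0,-0.105],"jaw":1},{"slide":[215,6,27],"dr":[0,0,-0.12],"jaw":1},{"slide":[245,6,40],"dr":[0,0,-0.14],"jaw":1},{"slide":[275,7,52],"dr":[0,0,-0.155],"jaw":1},{"slide":[305,8,65],"dr":[0,0,-0.17],"jaw":1},{"slide":[335,9,77],"dr":[0,0,-0.19],"jaw":1},{"slide":[365,10,90],"dr":[0,0,-0.205],"jaw":1},{"slide":[395,10,102],"dr":[0,0,-0.225],"jaw":1},{"slide":[425,11,112],"dr":[0,0,-0.24],"jaw":1},{"slide":[452,12,120],"dr":[0,0,-0.255],"jaw":1},{"slide":[470,12,121],"dr":[0,0,-0.265],"jaw":1},{"slide":[479,12,121],"dr":[0,0,-0.272],"jaw":1},{"slide":[482,12,121],"dr":[0,0,-0.272],"jaw":1},{"slide":[482,12,121],"dr":[0,0,-0.272],"jaw":1}]'

```text
t: 17.35
tool_pos: [0.6583, 0.244, 0.3676]
orientation: [1.801, 2.573, 0.002]
force: [-0.0, 0.2, -2.5]
opening: 0.0219
gripper_force: 50.0
```

```bash
python3 - <<'E'
from g import *
im,d,P=snap('top','top7');X=cloud(d,P);z=X[...,2]
m=np.zeros(z.shape,bool);m[100:330,100:330]=1
print(read_state()['tool_pos'],read_state()['force'])
im,d,P=snap('side','side7');X=cloud(d,P)
h=cv2.cvtColor(im,cv2.COLOR_RGB2HSV)
# bottom edge of scoop: steel pixels near scoop, lowest z
w=X-np.array([.592,.22,0]);q=(d>0)&(abs(w[...,0])<.09)&(abs(w[...,1])<.08)&(X[...,2]>.08)&(X[...,2]<.18)
p=X[q];es=np.array([np.cos(np.radians(20)),np.sin(np.radians(20)),0])
u=(p-[.592,.22,0])@es
for a in(-.05,-.03,-.01,.01,.03,.05):
    k=abs(u-a)<.01
    if k.sum():print(a,k.sum(),np.percentile(p[k,2],[2,98]).round(4))
E
```

```text
[0.65840441 0.24357322 0.36745091] [ 0.29816645 -0.14745423 -3.04912563]
-0.05 137 [0.1348 0.1659]
-0.03 108 [0.1351 0.1676]
-0.01 94 [0.1353 0.1663]
0.01 90 [0.1349 0.167 ]
0.03 93 [0.1357 0.1671]
0.05 163 [0.1369 0.1771]
```

>>> servo_tool --increments '[{"slide":[0,0,12],"dr":[0,0,0],"jaw":1},{"slide":[0,0,35],"dr":[0,0,0],"jaw":1},{"slide":[0,0,62],"dr":[0,0,0],"jaw":1},{"slide":[0,0,88],"dr":[0,0,0],"jaw":1},{"slide":[0,0,108],"dr":[0,0,0],"jaw":1},{"slide":[0,0,120],"dr":[0,0,0],"jaw":1},{"slide":[0,0,127],"dr":[0,0,0],"jaw":1},{"slide":[0,0,130],"dr":[0,0,0],"jaw":1},{"slide":[0,0,132],"dr":[0,0,0],"jaw":1},{"slide":[0,0,133],"dr":[0,0,0],"jaw":1},{"slide":[0,0,134],"dr":[0,0,0],"jaw":1},{"slide":[0,0,134],"dr":[0,0,0],"jaw":1}]'

```text
t: 18.65
tool_pos: [0.6583, 0.2446, 0.2331]
orientation: [1.8, 2.574, 0.002]
force: [-0.2, -0.0, -1.3]
opening: 0.0213
gripper_force: 50.0
```

>>> servo_tool --increments '[{"slide":[0,0,0.5],"dr":[0,0,0],"jaw":1},{"slide":[0,0,1],"dr":[0,0,0],"jaw":1},{"slide":[0,0,1],"dr":[0,0,0],"jaw":1}]'

```text
t: 18.95
tool_pos: [0.6583, 0.2447, 0.2326]
orientation: [1.8, 2.574, 0.002]
force: [-1.9, -0.8, 4.8]
opening: 0.0216
gripper_force: 50.0
```

Contact with the worktop (about 5 N up). Release and rise.

>>> servo_tool --increments '[{"slide":[0,0,0],"dr":[0,0,0],"jaw":0.7},{"slide":[0,0,0],"dr":[0,0,0],"jaw":0.5},{"slide":[0,0,0],"dr":[0,0,0],"jaw":0.3},{"slide":[0,0,0],"dr":[0,0,0],"jaw":0.2},{"slide":[0,0,0],"dr":[0,0,0],"jaw":0.2},{"slide":[0,0,0],"dr":[0,0,0],"jaw":0.2},{"slide":[0,0,-8],"dr":[0,0,0],"jaw":0.2},{"slide":[0,0,-25],"dr":[0,0,0],"jaw":0.2},{"slide":[0,0,-60],"dr":[0,0,0],"jaw":0.2},{"slide":[0,0,-100],"dr":[0,0,0],"jaw":0.2},{"slide":[0,0,-140],"dr":[0,0,0],"jaw":0.2},{"slide":[0,0,-165],"dr":[0,0,0],"jaw":0.2},{"slide":[0,0,-170],"dr":[0,0,0],"jaw":0.2},{"slide":[0,0,-170],"dr":[0,0,0],"jaw":0.2}]'

```text
t: 20.35
tool_pos: [0.6583, 0.2445, 0.4041]
orientation: [1.799, 2.573, 0.005]
force: [0.6, -0.4, 0.2]
opening: 0.0744
gripper_force: 0.0
```

```bash
python3 - <<'E'
from g import *
im,d,P=snap('side','side8');im2,d2,P2=snap('top','top8')
X=cloud(d2,P2);z=X[...,2];ux=(X-O)@e
m=np.zeros(z.shape,bool);m[130:240,320:430]=1
q=m&(d2>0)&(ux<-.09)&(z>.09)&(ux>-.16);p=np.stack([ux[q],z[q]],1)
print(len(p),cv2.fitLine(p.astype(np.float32),cv2.DIST_HUBER,0,.01,.01).ravel())
q=m&(d2>0)&(z>.13)&(ux<-.1);print('tab top',ux[q].mean(),ux[q].min())
a=cv2.resize(cv2.imread('pics/side8.png')[140:320,235:435],(400,360))
b=cv2.resize(cv2.imread('pics/top8.png')[110:220,310:432],(400,360))
cv2.imwrite('pics/c8.png',np.hstack([a,b]))
print(read_state()['tool_pos'],read_state()['opening'])
E
```

```text
762 [ 0.7411272  -0.67136467 -0.10942037  0.11614569]
tab top -0.13204620776133028 -0.1402415609699883
[0.65780087 0.24432944 0.40006771] 0.0742819393200159
```

View pics/c8.png

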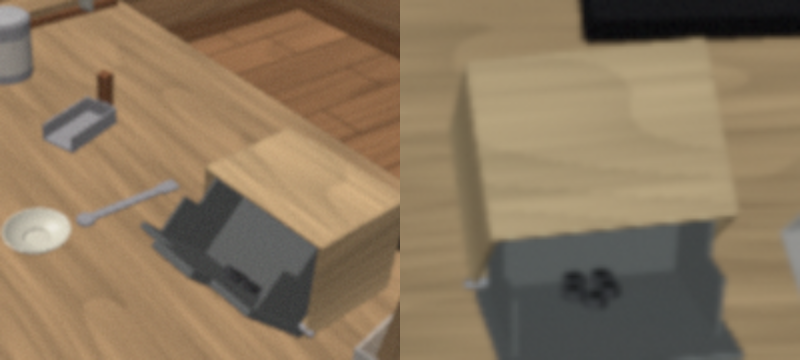

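The empty scoop stands level at (80,125). The nuts lie together in the bin at (590,285), and the tab is unmoved at the stop. Handing in.

```bash
python3 -c "
from plant import *
print(close_job())"
```

```text
the job is handed in; nothing more can be done
None
```

I pulled the bin open to its stop, tipped the nuts into it (the tray came back empty), stood the scoop level back where it started, and handed the job in at about 20 s.

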